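# Set the fixture plate to its overhang and keep it from tipping

### The arm

A 7-joint arm with a two-finger parallel gripper is mounted at the origin on a cart in front of the work surface, level with it; the furniture and walls round the work are solid. World frame = base frame: x ahead of the robot, y to its left, z up, the work surface at z = 0. Lengths are in m, angles in rad, forces in N, time in s.
With the tool pointing down it reaches from about 0.4 to 0.85 m from the base axis. Payload 10.4 kg.
Tool frame: the origin (TCP) lies at the very end of the fingers, on their centre line; the grasp point (between the pads) lies 19 mm behind it (manip.tcp_to_grasp is the distance from the TCP to the grasp point, in m); x points along the fingers, y is the direction in which the jaws open and shut, and the axes are right-handed (so a half turn about x gives the same grasp; the last joint's range is limited). The gripper opens to 85 mm and grips with 20 to 120 N. Pads are 22 mm wide; open, the fingers measure 114 mm over their backs; the gripper's body (76 mm by 85 mm) begins 54 mm behind the grasp point. The pads swing forward as they close: fully open they stand 13 mm farther back than shut.
Start: joints at [-1.222, 0.332, -0.065, 1.46, 0.022, 1.35, -0.088], TCP at [0.227, 0.582, 0.231] pointing down, gripper open.
Joint ranges: [-2.6, 2.6], [-0.5, 2.12], [-1.47, 1.34], [0.16, 2.42], [-1.27, 4.41], [0.06, 2.06], [-2.6, 2.6]. Speed limits (rad/s): [2.22, 2.22, 2.79, 2.79, 3.14, 3.14, 3.14].

### API

Orientations are given as a unit quaternion [x, y, z, w].
In Python, from workcell import manip, cams, hand_in gives the robot as it stands.
- The arm moves only by the shell command python3 -m handwheel 'ROWS' [FORCE]. ROWS is text: rows parted by semicolons, each of 7 numbers parted by spaces: the shift along the tool's x, y, z in mm, then the turn, a rotation vector about the tool's x, y, z in rad, then the finger opening in mm, from 0 to 85.4. A call has 1 to 8 rows; each row shifts and turns the commanded pose from where the row before left it, along the tool's axes as they then stand; what a row does not reach is not made up. A row lasts 1/10 s, in which the tool goes at most 50 mm and 8.59 degrees, less where a joint would pass 70% of its speed; a pose out of reach is approached as far as the arm can. A call with a gripper value outside its range is refused whole. The fingers move at their own pace and stop on an object; FORCE is the grip in N (left out, the last holds). Time passes only in rows, so rows that do not move let the fingers close. It gives the time, the measured TCP pose, the force and the opening at its end, in the units of the state.
- manip.get_obs(): the state, without advancing time (a new reading comes with each control period).
- cams.camera(name): name is "scene" or "top" or "wrist"; returns a dict with "color" (400x640x3 uint8, blue, green, red), "depth" (400x640 float32, m along the optical axis (not along the pixel's ray), 0 where there is no reading), "camera_matrix" (3x3 intrinsics, pixels), "origin" and "attitude" of the camera in the world; the wrist camera has in their place "T_tool_cam" (4x4, takes a point from camera to tool coordinates, whose origin is the TCP and whose axes are the tool frame's). Camera axes: x right, y down, z forward; pixel columns grow to the right and rows downward; lengths in m; the calibration is good to about 2 mm. A picture is of the moment at which its call begins: read the wrist's pose just before it.
- hand_in(): hands the job in, once; it reports no verdict.
Trained networks look in the newest picture that a camera, given by its name, has taken for a name from the list of things; names that differ only in an ending like _2 or _b are one class to them, and where a whole thing is asked for, a point or a joint stands for the part that bears it (a point fixed in the world has none). Each returns a list of dicts, best first, with "conf" (0 to 1); they miss things now and then, are a little off and sometimes report something else, mostly with a low value. They report only what shows in the picture. A call takes as long as a camera call. They do not tell look-alikes from the thing itself.
- cams.recognise(camera, thing): "box" ([left, top, width, height] in pixels, round what is visible of it).
- cams.outline_of(camera, thing): "region" (400x640 bool, what is visible of it) and "box" ([left, top, width, height] in pixels, round what is visible of it).
The state is a dict: "clock": time; "joint_pos": joint angles; "joint_velocities": joint speeds; "tau": joint torques, N m; "position": TCP position; "ee_rot": TCP orientation; "ft_force": force on the tool from outside, world axes, zero at the start; "torque": the same for the moment, N m; "grip_width": opening from 0.0 (shut) to 1.0 (fully open).
Only numpy, scipy, OpenCV 4.12 (cv2) and the standard library are available. Lean on these libraries where they do the work, as an engineer would, in place of code of your own. Each camera call takes 0.05 s, during which the arm holds its last target.

### The job

The perforated aluminium fixture plate lies in the guide channel of the grey riser and has to stick out at the right-hand end as an overhanging shelf for a load test. Slide it out to the right along the channel, without lifting it off or letting it tip, until its outer edge is in line with the tip of the red pointer on the gauge stand, and leave the two small bottles and the gauge alone. Drawn out that far the plate would tip over by itself, so keep hold of its back end: the program finishes with the gripper still holding the plate flat on the riser, with its edge at the pointer.

Things in the scene. Friction and masses are not known exactly. Their poses are not given: they have to be found in the camera images.
- riser: fixed grey bench stand, 136 x 280 mm and 90 mm high to its deck; origin at the centre of its underside on the bench. Its y axis runs along the channel; the plate leaves over its -y end (the robot's right). Two blue guide rails on the deck, 116 mm apart and 7 mm high, leave the plate 3 mm of play on either side; the channel is open above and at both ends
- riser_edge (a point): middle of the upper edge of the riser's outer (-y) end, at deck height (90 mm above the bench); axes as the riser's
- plate_grip (a point): centre of the black bar handle at the back (+y) end of the plate: a bar 90 mm long across the channel (plate x), 14 mm thick along it (plate y), 16 mm high, carried by two posts, its centre 30 mm above the plate's top face, 30 mm in from the plate's back edge and 270 mm from its outer edge; free to be gripped from above with the fingers closing along the channel; axes as the plate's
- plate: loose aluminium plate with rows of small dark holes and a steel strip (8 mm high) on its outer end, 110 mm (x, across) x 300 mm (y, along the channel) x 10 mm, 0.4 to 0.65 kg, lying on the riser's deck; origin at the centre of its underside, y axis along the plate from the outer edge to the handle; its centre of mass lies about 11 mm from that origin towards the outer edge
- plate_edge (a point): middle of the plate's outer (-y) edge, at the height of its top face; at the start it stands out 10 to 40 mm past the riser's end, at the goal 180 to 210 mm
- gauge: fixed gauge stand: steel post 122 mm high on a 50 x 60 mm base, beyond the plate's path on the side away from the robot; origin at the centre of its underside
- gauge_tip (a point): the mark: tip of the red pointer on the gauge stand. The pointer is at the height of the plate and ends 7 mm from the path of the plate's long side; axes parallel to the riser's, so the plate is set when plate_edge and gauge_tip have the same coordinate along the riser's y axis
- vial_1: bystander: small plastic bottle with white cap, 36 mm wide and 75 mm high, loose on the bench; origin at the centre of its underside
- vial_2: bystander: small plastic bottle with white cap, 37 mm wide and 85 mm high, loose on the bench; origin at the centre of its underside
Things that resemble listed ones, but are neither listed nor needed, are in the scene too. Leave any orange or purple look-alike of the gauge alone.

How it is judged:
By the outcome, as a careful person would: the job done as asked, in the order asked, and still so for the second after the job is handed in, while the arm keeps its last pose, push and grip.
It also fails if it takes over 32 s, if anything falls off the work surface, if the arm or the gripper's body presses on something with over 40 N, if the wrist force passes 120 N, or if a joint passes its speed limit or range.

## Working session

There is one attempt and no reset: what is moved stays moved. The work goes in short steps, Python scripts to look and compute and a shell command to move; the robot and the scene stay as the last step left them, time stands still between calls to the robot, and variables do not carry over. Pictures are saved under pics/ and viewed, and the job is handed in when it is done.

```bash
ls; mkdir -p pics; cat > h.py <<'E'
import numpy as np, cv2
from scipy.spatial.transform import Rotation as R
from workcell import manip, cams, hand_in
def pts(c,T=None):
    K=np.array(c["camera_matrix"]);d=c["depth"];v,u=np.mgrid[:400,:640]
    P=np.stack([(u-K[0,2])/K[0,0]*d,(v-K[1,2])/K[1,1]*d,d],-1)
    if T is None:
        a=np.array(c["attitude"]); A=R.from_quat(a).as_matrix() if a.size==4 else a
        o=np.array(c["origin"])
    else: A=T[:3,:3];o=T[:3,3]
    W=P@A.T+o; W[d==0]=np.nan
    return W
def wristT(o,c):
    T=np.eye(4);T[:3,:3]=R.from_quat(o["ee_rot"]).as_matrix();T[:3,3]=o["position"]
    return T@np.array(c["T_tool_cam"])
E
python3 - <<'E'
from h import *
o=manip.get_obs();print(o, manip.tcp_to_grasp)
for n in("scene","top","wrist"):
    c=cams.camera(n);cv2.imwrite(f"pics/{n}0.png",c["color"]);np.save(f"{n}0.npy",pts(c,wristT(o,c) if n=="wrist" else None))
    print(n,c.get("origin"),c.get("attitude"),c["camera_matrix"])
    for t in("plate","plate_grip","plate_edge","gauge","gauge_tip","riser","riser_edge","vial_1"):
        print(t,[(np.round(r["box"]).tolist(),round(r["conf"],2)) for r in cams.recognise(n,t)])
E
```

```text
pics
{'clock': 0.0, 'joint_pos': array([-1.22158164,  0.33282327, -0.06471095,  1.46093496,  0.02159949,
        1.34990275, -0.08849492]), 'joint_velocities': array([-1.81084804e-03, -8.31415914e-05,  3.98393667e-04,  6.69604637e-04,
        1.73777606e-03,  1.49178086e-03, -2.14194633e-04]), 'tau': array([ 8.31738653e-04, -6.25455379e+01,  4.98559582e-02, -3.91595578e+01,
        1.63378625e-02,  1.02359679e-02, -4.45629189e-05]), 'position': array([0.22692993, 0.58194651, 0.23054935]), 'ee_rot': array([ 0.13020733,  0.69499327, -0.13116832,  0.6948563 ]), 'ft_force': array([ 0.3290929 , -0.36580939,  0.18058192]), 'torque': array([0.03435066, 0.00847368, 0.01226268]), 'grip_width': 0.9990914792636176} 0.0187
scene [-0.33763842 -0.84978467  0.62889309] [ 0.77221385 -0.31752863  0.22291903 -0.50315847] [[439.78474449   0.         325.13088169]
 [  0.         439.78474449 196.02305997]
 [  0.           0.           1.        ]]
plate []
plate_grip [([251.0, 167.0, 91.0, 45.0], 0.93)]
plate_edge [([246.0, 168.0, 97.0, 46.0], 0.79)]
gauge [([329.0, 237.0, 26.0, 47.0], 0.96), ([379.0, 2
[... 782 characters left out ...]
8), ([416.0, 200.0, 22.0, 15.0], 0.56), ([396.0, 237.0, 17.0, 14.0], 0.54)]
gauge_tip [([394.0, 236.0, 19.0, 18.0], 0.88), ([390.0, 157.0, 18.0, 15.0], 0.68), ([413.0, 200.0, 26.0, 16.0], 0.54)]
riser [([248.0, 176.0, 96.0, 59.0], 0.83)]
riser_edge [([251.0, 173.0, 94.0, 56.0], 0.78), ([256.0, 183.0, 95.0, 47.0], 0.6)]
vial_1 [([446.0, 224.0, 22.0, 9.0], 0.57)]
wrist None None [[306.3680403    0.         317.92569178]
 [  0.         306.3680403  204.81295452]
 [  0.           0.           1.        ]]
plate []
plate_grip []
plate_edge []
gauge []
gauge_tip []
riser [([136.0, 376.0, 28.0, 21.0], 0.62)]
riser_edge [([136.0, 382.0, 25.0, 18.0], 0.64)]
vial_1 [([244.0, 352.0, 15.0, 13.0], 0.42)]
```

```bash
python3 - <<'E'
import cv2
a=cv2.imread("pics/top0.png")[120:280,210:490];cv2.imwrite("pics/top0c.png",cv2.resize(a,None,fx=2.8,fy=2.8,interpolation=cv2.INTER_CUBIC))
a=cv2.imread("pics/scene0.png")[150:310,200:440];cv2.imwrite("pics/scene0c.png",cv2.resize(a,None,fx=3.2,fy=3.2,interpolation=cv2.INTER_CUBIC))
E
```

```text
(no output)
```

View pics/top0c.png

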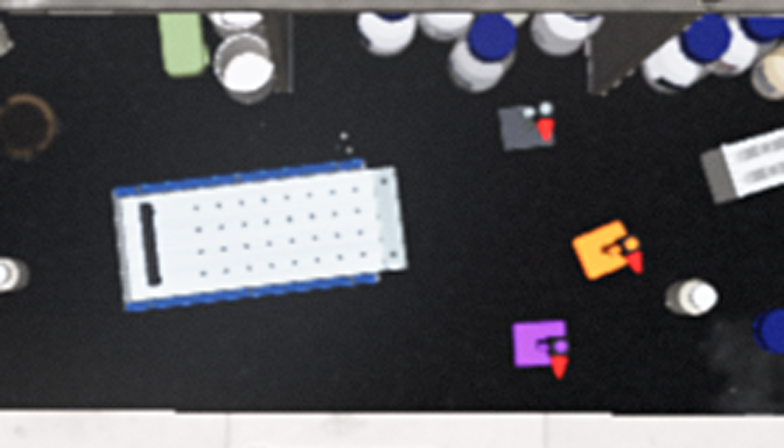

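View pics/scene0c.png

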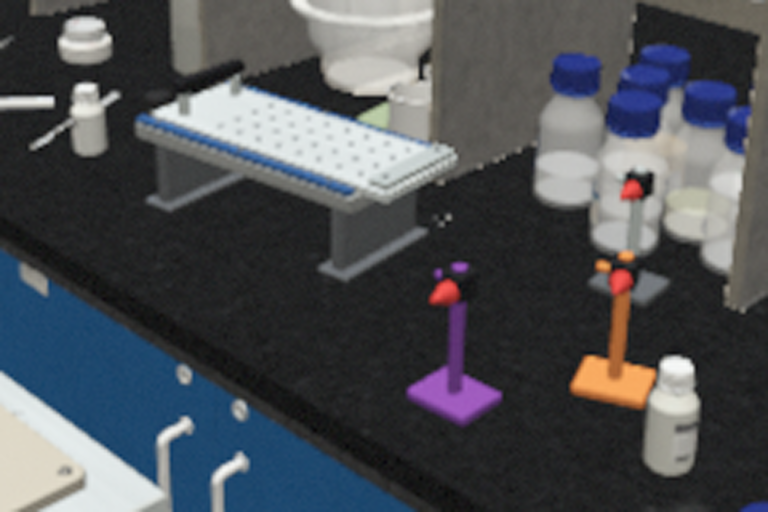

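View pics/scene0.png

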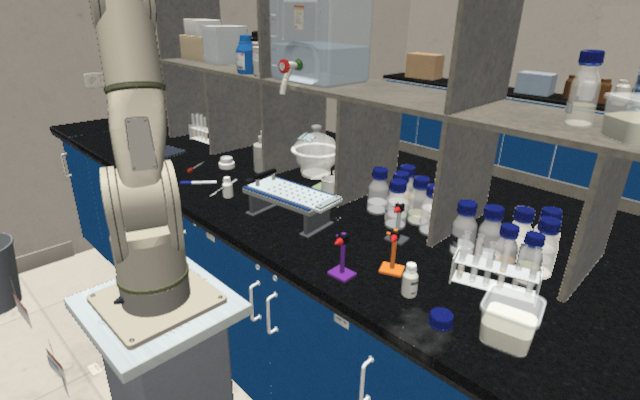

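View pics/top0.png

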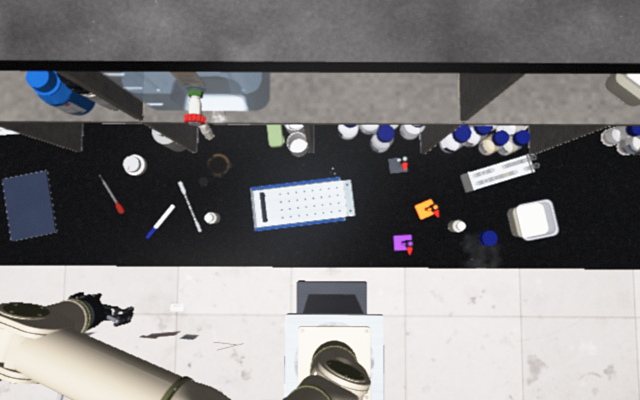

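Gauge candidates, by top-picture pixel: grey steel (398,165), orange (427,210) and purple (403,243). The grey one is on the far side with a steel post, so it's the gauge. The other two are look-alikes. The plate is the white one at (303,204), with its black bar handle at (264,207).

```bash
python3 - <<'E'
from h import *
for n,roi in (("top",(150,250,235,440)),("scene",(160,300,230,420))):
    W=np.load(n+"0.npy"); im=cv2.imread(f"pics/{n}0.png").astype(int); b,g,r=im[...,0],im[...,1],im[...,2]
    m=np.zeros((400,640),bool); m[roi[0]:roi[1],roi[2]:roi[3]]=1
    z=W[...,2]
    pl=m&(z>.088)&(z<.113)&(abs(W[...,0]-.56)<.2)&(W[...,1]>-.1)
    pl&=(b>150)&(g>150)&(r>150)
    blue=m&(b>r+60)&(z>.07)
    red=m&(r>150)&(g<80)&(b<80)
    print(n,"plate n",pl.sum(),"z",np.nanmedian(z[pl]))
    rect=cv2.minAreaRect((W[pl][:,:2]*1000).astype(np.float32)); print(rect, cv2.boxPoints(rect).round(1).tolist())
    P=W[blue];P=P[~np.isnan(P[:,0])]
    rect=cv2.minAreaRect((P[:,:2]*1000).astype(np.float32)); print("blue",np.median(P[:,2]),rect, cv2.boxPoints(rect).round(1).tolist())
    k,l,s,c=cv2.connectedComponentsWithStats(red.astype(np.uint8))
    for i in range(1,k):
        if s[i][4]>4: Q=W[l==i];print("red",c[i].round(1),s[i].tolist(),np.nanmedian(Q,0).round(4),np.nanmin(Q,0).round(4),np.nanmax(Q,0).round(4))
    dk=m&(b<60)&(g<60)&(r<60)&(z>.115)&(W[...,1]>.0); Q=W[dk]
    rect=cv2.minAreaRect((Q[:,:2]*1000).astype(np.float32));print("dark",dk.sum(),np.median(Q,0).round(4),rect)
a=cv2.imread("pics/top0.png")[140:190,370:430];cv2.imwrite("pics/g0.png",cv2.resize(a,None,fx=10,fy=10,interpolation=cv2.INTER_NEAREST))
E
```

```text
top plate n 3491 z 0.10051442204828898
((559.2395629882812, 110.77455139160156), (226.601806640625, 309.2041320800781), 7.077314376831055) [[427.79998779296875, 250.1999969482422], [465.8999938964844, -56.599998474121094], [690.7000122070312, -28.700000762939453], [652.5999755859375, 278.20001220703125]]
blue 0.0974127795490044 ((502.2726135253906, 118.09016418457031), (136.09329223632812, 273.8403015136719), 7.195322513580322) [[417.6000061035156, 245.39999389648438], [451.8999938964844, -26.299999237060547], [586.9000244140625, -9.199999809265137], [552.5999755859375, 262.5]]
red [404.4 164.9] [402, 162, 6, 8, 32] [ 0.6225 -0.2079  0.1096] [ 0.609  -0.2396 -0.0031] [ 0.6472 -0.2013  0.1189]
red [436.4 212.8] [434, 210, 5, 7, 28] [ 0.4765 -0.3047  0.1088] [ 0.4659 -0.3409 -0.0029] [ 0.4905 -0.2961  0.1138]
red [409.5 248. ] [407, 247, 6, 3, 16] [ 0.3691 -0.2214  0.1105] [ 0.3615 -0.2533 -0.0016] [ 0.3723 -0.2132  0.1162]
dark 17 [0.5085 0.2164 0.1381] ((488.1474609375, 213.94822692871094), (78.57471466064453, 5.670773983001709), 9.1015625)
scene plate n 1495 z 0.09873957891229224
((
[... 288 characters left out ...]
440216064453125), (249.3269805908203, 558.2850952148438), 45.570491790771484) [[304.8999938964844, 122.80000305175781], [703.5999755859375, -268.0], [878.0999755859375, -89.9000015258789], [479.5, 300.8999938964844]]
red [397.3 209. ] [395, 206, 5, 6, 16] [ 0.6242 -0.2157  0.1079] [ 0.6122 -0.22    0.1042] [ 0.6344 -0.2029  0.1137]
red [393.3 237.5] [391, 234, 6, 8, 24] [ 0.4798 -0.3075  0.1078] [ 0.4676 -0.3147  0.0055] [ 0.6161 -0.2083  0.1136]
red [338.8 241.1] [335, 238, 8, 7, 28] [ 0.3702 -0.228   0.1059] [ 0.3549 -0.2315 -0.0026] [ 0.5203 -0.082   0.1122]
dark 102 [0.4851 0.2083 0.1335] ((490.1156005859375, 210.4505615234375), (88.44390869140625, 16.986745834350586), 4.475666522979736)
```

View pics/g0.png

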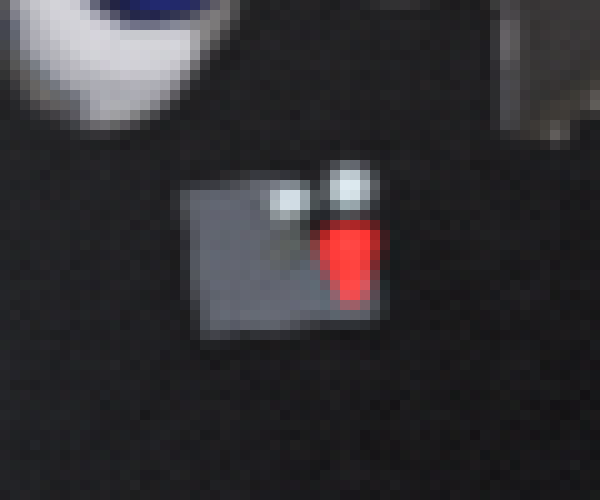

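The crop confirms the choice: grey base, steel post, red tip at about (405,170). Its tip is 62 mm off the channel axis, as it should be. Next I'll work out the approach in tool axes.

```bash
cat >> h.py <<'E'
YAW=np.deg2rad(7.15); V=np.array([-np.sin(YAW),np.cos(YAW),0]);U=np.array([np.cos(YAW),np.sin(YAW),0])
def goal(sign=1):
    x=np.array([0,0,-1.]);y=sign*V;z=np.cross(x,y);return R.from_matrix(np.stack([x,y,z],1))
def delta(p,rot=None):
    o=manip.get_obs();A=R.from_quat(o["ee_rot"])
    print("pos",o["position"].round(4),"F",o["ft_force"].round(1),"w",round(o["grip_width"],3),"t",o["clock"])
    print("tool axes\n",A.as_matrix().round(3))
    print("shift mm",(A.inv().apply(np.array(p)-o["position"])*1000).round(1))
    for s in(1,-1):
        print("rotvec deg",s,np.rad2deg((A.inv()*goal(s)).as_rotvec()).round(2), "in rad",(A.inv()*goal(s)).as_rotvec().round(4))
E
python3 - <<'E'
from h import *
delta([.4925,.2105,.22])
E
```

```text
pos [0.227  0.5823 0.2313] F [0.2 0.2 0.3] w 0.996 t 1.35
tool axes
 [[-0.     0.363  0.932]
 [ 0.     0.932 -0.363]
 [-1.     0.    -0.   ]]
shift mm [  11.3 -250.   382.4]
rotvec deg 1 [-28.45  -0.    -0.  ] in rad [-4.966e-01 -0.000e+00 -1.000e-04]
rotvec deg -1 [151.55  -0.     0.  ] in rad [ 2.645e+00 -1.000e-04  0.000e+00]
```

```bash
python3 -m handwheel '0 0 20 -0.1 0 0 85;0 -10 30 -0.1 0 0 85;0 -10 30 -0.1 0 0 85;0 -20 20 -0.1 0 0 85;0 -20 0 -0.0966 0 0 85;0 0 0 0 0 0 85' 40
python3 -c "
from h import *
delta([.4925,.2105,.22])"
```

```text
clock: 1.95
position: [0.3206, 0.4987, 0.2317]
ee_rot: [-0.044, 0.706, 0.044, 0.706]
ft_force: [-1.1, -0.1, 0.3]
grip_width: 0.998
pos [0.3206 0.4987 0.2317] F [-1.1 -0.1  0.3] w 0.998 t 1.95
tool axes
 [[ 0.001 -0.123  0.992]
 [-0.     0.992  0.123]
 [-1.    -0.001  0.001]]
shift mm [  11.9 -307.2  135. ]
rotvec deg 1 [-0.06  0.04  0.03] in rad [-0.0011  0.0007  0.0005]
rotvec deg -1 [ 1.7994e+02  5.0000e-02 -6.0000e-02] in rad [ 3.1405e+00  8.0000e-04 -1.1000e-03]
```

```bash
python3 -m handwheel '0 -40 20 0 0 0 85;0 -40 20 0 0 0 85;0 -40 20 0 0 0 85;0 -40 20 0 0 0 85;0 -40 20 0 0 0 85;0 -40 20 0 0 0 85;0 -40 15 0 0 0 85;0 -27 0 0 0 0 85'
python3 -m handwheel '0 0 0 0 0 0 85;0 0 0 0 0 0 85'
python3 - <<'E'
from h import *
delta([.4925,.2105,.113])
o=manip.get_obs();c=cams.camera("wrist");cv2.imwrite("pics/w1.png",c["color"]);np.save("w1.npy",pts(c,wristT(o,c)))
t=cams.camera("top");cv2.imwrite("pics/t1.png",t["color"])
E
```

```text
clock: 2.75
position: [0.4929, 0.2107, 0.2314]
ee_rot: [-0.043, 0.705, 0.042, 0.706]
ft_force: [-1.4, -0.9, 0.4]
grip_width: 0.996
clock: 2.95
position: [0.491, 0.2139, 0.2315]
ee_rot: [-0.043, 0.706, 0.044, 0.706]
ft_force: [-0.5, -0.0, 0.1]
grip_width: 0.994
pos [0.491  0.2139 0.2315] F [-0.5 -0.   0.1] w 0.994 t 2.95
tool axes
 [[ 0.    -0.123  0.992]
 [ 0.001  0.992  0.123]
 [-1.     0.001  0.   ]]
shift mm [118.5  -3.6   1.1]
rotvec deg 1 [-0.07  0.02 -0.04] in rad [-0.0012  0.0003 -0.0007]
rotvec deg -1 [ 1.7993e+02 -6.0000e-02 -3.0000e-02] in rad [ 3.1404e+00 -1.0000e-03 -5.0000e-04]
```

View pics/w1.png

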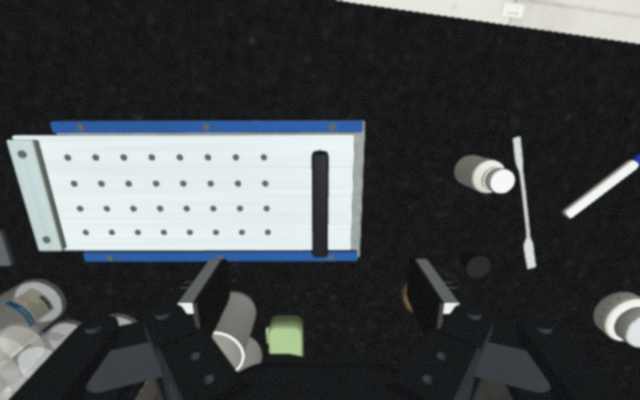

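The wrist view shows the plate in its channel, the handle bar at (320,150–255), level with the fingers, and a bottle at (487,177).

```bash
python3 - <<'E'
from h import *
W=np.load("w1.npy");im=cv2.imread("pics/w1.png").astype(int)
z=W[...,2];m=np.zeros((400,640),bool);m[135:262,300:340]=1
h=m&(im.max(-1)<70)&(z>.125)&(z<.15);Q=W[h];print(h.sum(),Q.mean(0).round(4),Q.min(0),Q.max(0),cv2.minAreaRect((Q[:,:2]*1000).astype(np.float32)))
m[:]=0;m[118:268,40:370]=1
bl=m&(im[...,0]>im[...,2]+60)&(z>.085)&(z<.11);Q=W[bl];print("rails",np.median(Q[:,2]),cv2.minAreaRect((Q[:,:2]*1000).astype(np.float32)))
# rail edges: fit lines
for rr in((118,140),(245,268)):
    k=bl.copy();k[:rr[0]]=0;k[rr[1]:]=0;Q=W[k];p=np.polyfit(Q[:,1],Q[:,0],1);print("yaw",-np.rad2deg(np.arctan(p[0])), Q.mean(0).round(4))
m[:]=0;m[130:255,5:362]=1
pl=m&(im.min(-1)>140)&(z>.09)&(z<.115);Q=W[pl];print("plate",np.median(Q[:,2]),cv2.minAreaRect((Q[:,:2]*1000).astype(np.float32)),(Q@V).min(),(Q@V).max())
s=m.copy();s[:,60:]=0;s&=(im.min(-1)>100)&(z>.09);Q=W[s];print("strip v min",np.percentile(Q@V,[0,1,5]),np.median(Q[:,2]))
E
```

```text
1452 [0.4876 0.2152 0.1383] [0.44617428 0.20510678 0.13230376] [0.53351313 0.22675096 0.14027989] ((489.7529296875, 216.01040649414062), (87.67253875732422, 12.806873321533203), 6.205997943878174)
rails 0.09733063586464899 ((504.3433532714844, 116.51007843017578), (135.4581756591797, 273.6898498535156), 7.0666279792785645)
yaw 7.113398409421923 [0.4415 0.108  0.0973]
yaw 7.001850674632443 [0.5664 0.1223 0.0973]
plate 0.10043798656630087 ((506.92791748046875, 101.97979736328125), (115.27375030517578, 308.86700439453125), 7.145925998687744) -0.11634217217532299 0.1925230520499753
strip v min [-0.1167409  -0.11485936 -0.11318805] 0.10777667122220852
```

```bash
python3 -m handwheel '25 2 0 0 0 0 85;30 0 0 0 0 0 85;30 0 0 0 0 0 85;20 0 0 0 0 0 85;8 0 0 0 0 0 85;5 0 0 0 0 0 85;0 0 0 0 0 0 85;0 0 0 0 0 0 85'
python3 - <<'E'
from h import *
delta([.4895,.216,.112])
o=manip.get_obs();c=cams.camera("wrist");cv2.imwrite("pics/w2.png",c["color"])
E
```

```text
clock: 3.85
position: [0.4913, 0.2158, 0.1143]
ee_rot: [-0.044, 0.705, 0.044, 0.706]
ft_force: [0.2, 1.2, 0.6]
grip_width: 0.996
pos [0.4913 0.2158 0.1143] F [0.2 1.2 0.6] w 0.996 t 3.85
tool axes
 [[ 0.001 -0.125  0.992]
 [ 0.001  0.992  0.125]
 [-1.     0.001  0.001]]
shift mm [ 2.3  0.4 -1.7]
rotvec deg 1 [ 0.02  0.08 -0.04] in rad [ 0.0003  0.0015 -0.0007]
rotvec deg -1 [-1.7998e+02  7.0000e-02  1.3000e-01] in rad [-3.1413e+00  1.2000e-03  2.3000e-03]
```

View pics/w2.png

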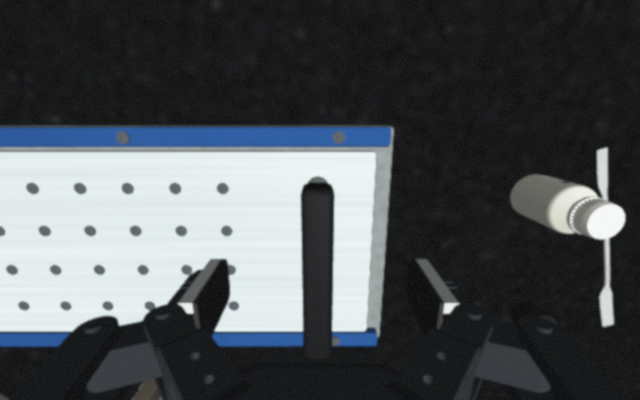

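```bash
python3 -m handwheel '2 0 0 0 0 0 60;0 0 0 0 0 0 40;0 0 0 0 0 0 20;0 0 0 0 0 0 8;0 0 0 0 0 0 8;0 0 0 0 0 0 8;0 0 0 0 0 0 8' 80
python3 - <<'E'
from h import *
delta([.4895,.216,.112])
o=manip.get_obs();c=cams.camera("wrist");cv2.imwrite("pics/w3.png",c["color"])
E
```

```text
clock: 4.6
position: [0.4908, 0.2153, 0.1116]
ee_rot: [-0.044, 0.706, 0.044, 0.706]
ft_force: [-0.6, -0.1, 3.7]
grip_width: 0.149
pos [0.4908 0.2153 0.1116] F [-0.6 -0.1  3.7] w 0.149 t 4.6
tool axes
 [[ 0.    -0.124  0.992]
 [ 0.     0.992  0.124]
 [-1.     0.     0.   ]]
shift mm [-0.4  0.8 -1.3]
rotvec deg 1 [ 0.    0.02 -0.02] in rad [ 0.      0.0003 -0.0004]
rotvec deg -1 [-1.8e+02  3.0e-02  3.0e-02] in rad [-3.1416e+00  6.0000e-04  5.0000e-04]
```

View pics/w3.png

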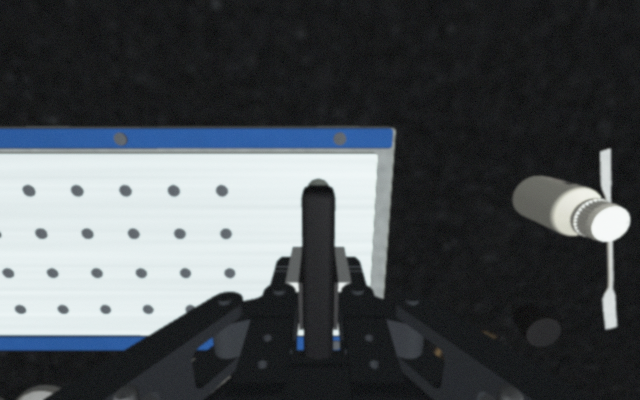

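```bash
python3 -m handwheel '0 -4 0 0 0 0 8;0 -8 0 0 0 0 8;0 -10 0 0 0 0 8;0 -10 0 0 0 0 8;0 -10 0 0 0 0 8;0 -10 0 0 0 0 8;0 -8 0 0 0 0 8;0 -5 0 0 0 0 8'
python3 -c "
from h import *
delta([.4895,.216,.112])"
```

```text
clock: 5.45
position: [0.4991, 0.1498, 0.1116]
ee_rot: [-0.044, 0.706, 0.044, 0.706]
ft_force: [-1.0, 7.0, 4.7]
grip_width: 0.147
pos [0.4991 0.1498 0.1116] F [-1.   7.   4.7] w 0.147 t 5.45
tool axes
 [[ 0.    -0.124  0.992]
 [ 0.     0.992  0.124]
 [-1.     0.     0.   ]]
shift mm [-0.4 66.8 -1.4]
rotvec deg 1 [-0.04  0.03 -0.02] in rad [-0.0007  0.0005 -0.0004]
rotvec deg -1 [ 1.7996e+02 -3.0000e-02 -4.0000e-02] in rad [ 3.1409e+00 -6.0000e-04 -8.0000e-04]
```

```bash
python3 -m handwheel '0 -8 0 0 0 0 8;0 -12 0 0 0 0 8;0 -14 0 0 0 0 8;0 -14 0 0 0 0 8;0 -12 0 0 0 0 8;0 -10 0 0 0 0 8;0 -6 0 0 0 0 8;0 -4 0 0 0 0 8' 100
python3 -m handwheel '0 0 0 0 0 0 8;0 0 0 0 0 0 8'
python3 - <<'E'
from h import *
delta([.4895,.216,.112])
o=manip.get_obs()
for n in("scene","top","wrist"):
    c=cams.camera(n);cv2.imwrite(f"pics/{n}4.png",c["color"]);np.save(f"{n}4.npy",pts(c,wristT(o,c) if n=="wrist" else None))
a=cv2.imread("pics/top4.png")[150:230,270:430];a=cv2.resize(a,None,fx=5,fy=5,interpolation=cv2.INTER_CUBIC)
cv2.imwrite("pics/t4c.png",a)
a=cv2.imread("pics/scene4.png")[160:280,240:420];a=cv2.resize(a,None,fx=4.4,fy=4.4,interpolation=cv2.INTER_CUBIC)
cv2.imwrite("pics/s4c.png",a)
E
```

```text
clock: 6.25
position: [0.5089, 0.0708, 0.1116]
ee_rot: [-0.044, 0.706, 0.044, 0.706]
ft_force: [-0.4, 6.5, 5.8]
grip_width: 0.143
clock: 6.45
position: [0.509, 0.0702, 0.1116]
ee_rot: [-0.044, 0.706, 0.044, 0.706]
ft_force: [-0.2, 0.4, 7.4]
grip_width: 0.143
pos [0.509  0.0702 0.1116] F [-0.2  0.4  7.4] w 0.143 t 6.45
tool axes
 [[ 0.    -0.124  0.992]
 [-0.     0.992  0.124]
 [-1.    -0.001  0.   ]]
shift mm [ -0.5 147.1  -1.4]
rotvec deg 1 [-0.05  0.02  0.03] in rad [-0.0009  0.0004  0.0005]
rotvec deg -1 [ 1.7995e+02  5.0000e-02 -3.0000e-02] in rad [ 3.1407e+00  8.0000e-04 -6.0000e-04]
```

View pics/t4c.png

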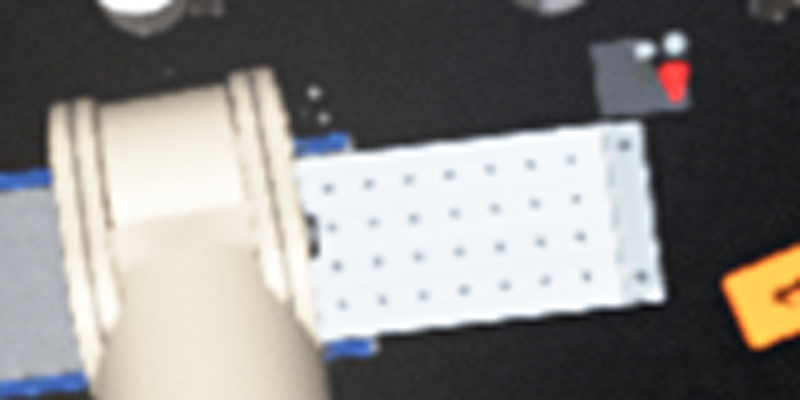

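View pics/s4c.png

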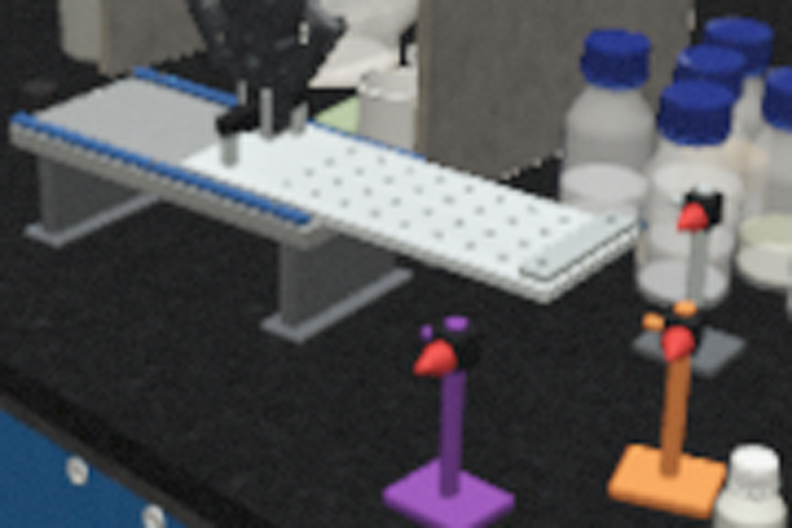

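View pics/wrist4.png

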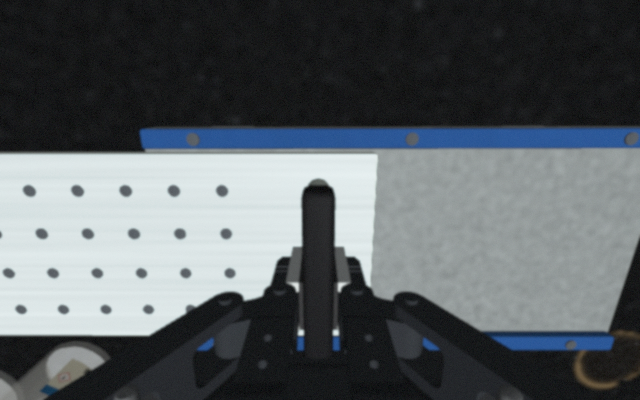

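The plate is held flat in the channel. In the top picture its outer edge runs through about (400,192), about 20 mm short of the grey gauge's pointer tip at (405.5,170). Next I'll measure that gap with sub-pixel accuracy.

```bash
cat >> h.py <<'E'
def ray(c,uv,z):
    K=np.array(c["camera_matrix"]);a=np.array(c["attitude"]);A=R.from_quat(a).as_matrix() if a.size==4 else a
    d=A@np.array([(uv[0]-K[0,2])/K[0,0],(uv[1]-K[1,2])/K[1,1],1]);o=np.array(c["origin"]);return o+d*(z-o[2])/d[2]
def proj(c,X):
    K=np.array(c["camera_matrix"]);a=np.array(c["attitude"]);A=R.from_quat(a).as_matrix() if a.size==4 else a
    p=K@(A.T@(np.asarray(X)-np.array(c["origin"])));return p[:2]/p[2]
def redpts(c,im,roi,z):
    b,g,r=[im[...,i].astype(float) for i in range(3)]
    w=np.clip(r-np.maximum(b,g)-40,0,None);k=np.zeros_like(w);k[roi[0]:roi[1],roi[2]:roi[3]]=1;w*=k
    ys,xs=np.nonzero(w>20);P=np.array([ray(c,(x,y),z) for x,y in zip(xs,ys)]);ww=w[ys,xs]
    u=P@U;v=P@V
    for lo,hi in((0,1),(0,.3),(.3,.6),(.6,1)):
        q=u.min()+np.array([lo,hi])*np.ptp(u);s=(u>=q[0])&(u<=q[1]);print("  red u-frac",lo,hi,"v",round(np.average(v[s],weights=ww[s])*1000,1),"n",s.sum(),"umin",round(u.min()*1e3,1))
def edge(c,im,v0,z,ucs,span=.03):
    g=cv2.cvtColor(im,cv2.COLOR_BGR2GRAY).astype(np.float32);out=[]
    vs=np.arange(v0-span,v0+span,.0005)
    for uc in ucs:
        px=np.array([proj(c,U*uc+V*v+[0,0,z]) for v in vs]).astype(np.float32)
        s=cv2.remap(g,px[:,0][None],px[:,1][None],cv2.INTER_LINEAR)[0]
        lo,hi=s[:15].mean(),np.median(s[len(s)//2+12:len(s)//2+22]);t=(lo+hi)/2
        i=np.argmax(s>t);out.append(vs[i])
    return np.array(out)
E
python3 - <<'E'
from h import *
c=cams.camera("top");im=c["color"]
T=manip.get_obs()["position"];print("predicted edge v",T@V-.270, "axis u",T@U)
uc=.5035*np.cos(YAW)+.117*np.sin(YAW);print("riser u",uc)
for z in(.1,.108): print("top edge z",z,(edge(c,im,T@V-.27,z,uc+np.linspace(-.045,.045,10))*1000).round(1))
for z in(.1,.105,.11):print(z);redpts(c,im,(155,180,395,415),z)
s=cams.camera("scene");im2=s["color"]
for z in(.1,.108): print("scene edge z",z,(edge(s,im2,T@V-.27,z,uc+np.linspace(-.045,.045,10),.02)*1000).round(1))
for z in(.1,.105,.11):print(z);redpts(s,im2,(200,216,390,405),z)
d=np.load("top0.npy");print(d[162:172,402:409,2].round(3))
E
```

```text
predicted edge v -0.26373090947012073 axis u 0.5137880809410809
riser u 0.5141473177441963
top edge z 0.1 [-262.7 -261.7 -262.7 -261.2 -262.7 -261.7 -261.7 -262.2 -261.7 -262.2]
top edge z 0.108 [-260.7 -260.2 -261.2 -259.7 -261.2 -260.2 -260.7 -260.2 -260.2 -260.7]
0.1
  red u-frac 0 1 v -286.2 n 40 umin 578.7
  red u-frac 0 0.3 v -286.4 n 9 umin 578.7
  red u-frac 0.3 0.6 v -285.8 n 13 umin 578.7
  red u-frac 0.6 1 v -286.5 n 18 umin 578.7
0.105
  red u-frac 0 1 v -285.1 n 40 umin 578.0
  red u-frac 0 0.3 v -285.3 n 9 umin 578.0
  red u-frac 0.3 0.6 v -284.7 n 13 umin 578.0
  red u-frac 0.6 1 v -285.4 n 18 umin 578.0
0.11
  red u-frac 0 1 v -284.1 n 40 umin 577.3
  red u-frac 0 0.3 v -284.2 n 9 umin 577.3
  red u-frac 0.3 0.6 v -283.6 n 13 umin 577.3
  red u-frac 0.6 1 v -284.3 n 18 umin 577.3
scene edge z 0.1 [-273.2 -271.7 -272.2 -272.2 -271.7 -272.7 -271.7 -283.7 -267.2 -283.7]
scene edge z 0.108 [-275.7 -275.7 -274.7 -275.2 -275.2 -275.2 -274.7 -272.7 -271.7 -260.7]
0.1
  red u-frac 0 1 v -280.3 n 33 umin 590.4
  red u-frac 0 0.3 v -283.9 n 9 umin 590.4
  red u-frac 0.3 0.6 v -
[... 247 characters left out ...]
0.11
  red u-frac 0 1 v -290.1 n 33 umin 571.0
  red u-frac 0 0.3 v -293.7 n 9 umin 571.0
  red u-frac 0.3 0.6 v -291.2 n 12 umin 571.0
  red u-frac 0.6 1 v -286.3 n 12 umin 571.0
[[ 0.115  0.121  0.116  0.119  0.117  0.11   0.   ]
 [ 0.109  0.114  0.115  0.114  0.112 -0.003 -0.005]
 [ 0.109  0.113  0.111  0.112  0.11  -0.002  0.001]
 [ 0.106  0.111  0.113  0.111  0.109  0.     0.003]
 [ 0.106  0.106  0.11   0.11   0.106 -0.001  0.001]
 [ 0.012  0.108  0.11   0.109  0.011 -0.003 -0.001]
 [ 0.01   0.106  0.109  0.108  0.009 -0.001  0.005]
 [ 0.009  0.009  0.108  0.107  0.009  0.008 -0.002]
 [ 0.012  0.008  0.108  0.013  0.005  0.012 -0.002]
 [ 0.012  0.007  0.007  0.007  0.012  0.003  0.003]]
```

```bash
python3 -m handwheel '0 -4 0 0 0 0 8;0 -8 0 0 0 0 8;0 -6 0 0 0 0 8;0 -2 0 0 0 0 8;0 0 0 0 0 0 8;0 0 0 0 0 0 8'
python3 - <<'E'
from h import *
o=manip.get_obs();T=o["position"];print("predicted edge v",T@V-.270, o["ft_force"],o["grip_width"])
c=cams.camera("top");im=c["color"]; s=cams.camera("scene");im2=s["color"]
cv2.imwrite("pics/top5.png",im);cv2.imwrite("pics/scene5.png",im2)
uc=.514
for z in(.1,.108): e=edge(c,im,T@V-.27,z,uc+np.linspace(-.045,.045,19))*1000;print("top edge z",z,e.mean().round(2),e.round(1))
redpts(c,im,(155,180,395,415),.105)
W=pts(s);W2=pts(c)
# depth-based plate extents
for nm,w in(("scene",W),("top",W2)):
    z=w[...,2];u=w@U;v=w@V
    k=(abs(u-.514)<.045)&(v<-.2)&(v>-.33)&(z>.097)&(z<.114); print(nm,k.sum(),"v pct",np.percentile(v[k]*1000,[0,1,2,5]).round(1))
    k=(abs(u-.514)<.045)&(v<-.12)&(v>-.24)&(z>.09)&(z<.12); p=np.polyfit(v[k],z[k],1);print(" plate tilt mrad",p[0]*1000,"z at -.2",np.polyval(p,-.2))
a=cv2.resize(im2[190:240,340:420],None,fx=10,fy=10,interpolation=cv2.INTER_CUBIC)
def dr(A,B,col):
    q=[tuple(((proj(s,U*x[0]+V*x[1]+[0,0,x[2]])-[340,190]+.5)*10).astype(int).tolist()) for x in(A,B)];cv2.line(a,q[0],q[1],col,1)
v=-.2805
dr((.459,v,.108),(.569,v,.108),(0,0,255));dr((.459,v,.09),(.569,v,.09),(0,255,0))
q=((proj(s,U*.576+V*-.285+[0,0,.105])-[340,190]+.5)*10).astype(int);cv2.circle(a,tuple(q.tolist()),5,(255,0,0),1)
cv2.imwrite("pics/s5c.png",a)
E
```

```text
clock: 7.3
position: [0.5115, 0.0509, 0.1117]
ee_rot: [-0.044, 0.706, 0.044, 0.706]
ft_force: [-0.1, 3.1, 6.2]
grip_width: 0.144
predicted edge v -0.2832115427660519 [-0.102716    3.10795648  6.21216044] 0.14429312467485803
top edge z 0.1 -281.34 [-280.7 -282.2 -280.7 -281.2 -281.2 -282.2 -281.7 -280.7 -280.7 -281.7
 -282.2 -280.7 -281.2 -281.2 -281.7 -281.7 -281.2 -281.2 -281.2]
top edge z 0.108 -279.69 [-278.7 -280.2 -279.2 -279.2 -279.7 -280.7 -280.2 -279.2 -279.2 -280.2
 -280.2 -279.2 -279.7 -279.7 -280.2 -280.2 -279.2 -279.2 -279.7]
  red u-frac 0 1 v -285.1 n 40 umin 578.0
  red u-frac 0 0.3 v -285.3 n 9 umin 578.0
  red u-frac 0.3 0.6 v -284.7 n 13 umin 578.0
  red u-frac 0.6 1 v -285.4 n 18 umin 578.0
scene 416 v pct [-285.3 -284.4 -283.8 -283. ]
 plate tilt mrad 0.38861340923861926 z at -.2 0.09868457393925685
top 700 v pct [-279.7 -277.3 -276.1 -273.9]
 plate tilt mrad 3.620623846417344 z at -.2 0.10025690877108581
```

View pics/s5c.png

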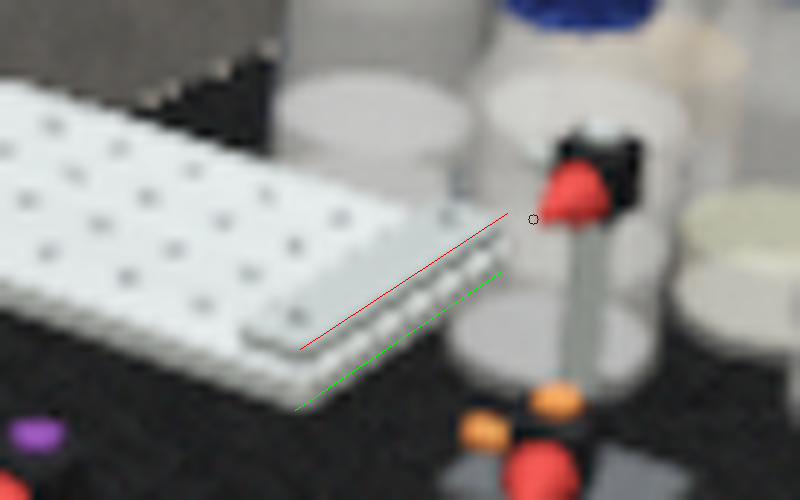

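```bash
python3 -m handwheel '0 -2 0 0 0 0 8;0 -2 0 0 0 0 8;0 -1 0 0 0 0 8;0 0 0 0 0 0 8;0 0 0 0 0 0 8'
python3 - <<'E'
from h import *
o=manip.get_obs();T=o["position"];print("predicted edge v",T@V-.270, o["ft_force"],o["grip_width"])
E=[]
for i in range(4):
    c=cams.camera("top");im=c["color"]
    E.append([edge(c,im,T@V-.27,z,.514+np.linspace(-.045,.045,37)).mean()*1000 for z in(.1,.108)])
print("edge",np.round(E,2)); redpts(c,im,(155,180,395,415),.106)
cv2.imwrite("pics/top6.png",im)
s=cams.camera("scene");im2=s["color"];cv2.imwrite("pics/scene6.png",im2)
def ov(cc,img,x0,y0,w,h,f,segs,fn):
    a=cv2.resize(img[y0:y0+h,x0:x0+w],None,fx=f,fy=f,interpolation=cv2.INTER_CUBIC)
    for A,B,col in segs:
        q=[tuple(((proj(cc,U*x[0]+V*x[1]+[0,0,x[2]])-[x0,y0]+.5)*f).astype(int).tolist()) for x in(A,B)];cv2.line(a,q[0],q[1],col,1)
    cv2.imwrite(fn,a)
v=-.285
ov(c,im,385,150,40,60,10,[((.575,v,.106),(.61,v,.106),(0,255,0)),((.46,v,.108),(.57,v,.108),(0,255,255))],"pics/t6c.png")
v=-.287
ov(s,im2,355,195,50,45,16,[((.459,v,.108),(.569,v,.108),(0,0,255)),((.459,v,.1),(.569,v,.1),(255,0,255)),((.459,v,.09),(.569,v,.09),(0,200,0)),((.569,v,.106),(.6,v,.106),(255,255,0))],"pics/s6c.png")
E
```

```text
clock: 7.9
position: [0.5121, 0.0466, 0.1118]
ee_rot: [-0.044, 0.705, 0.044, 0.706]
ft_force: [-0.5, 5.3, 7.5]
grip_width: 0.144
predicted edge v -0.2875387228055956 [-0.51697608  5.25738403  7.47622552] 0.1438998116750523
edge [[-285.43 -283.81]
 [-285.44 -283.84]
 [-285.46 -283.81]
 [-285.46 -283.84]]
  red u-frac 0 1 v -284.9 n 40 umin 577.9
  red u-frac 0 0.3 v -285.1 n 9 umin 577.9
  red u-frac 0.3 0.6 v -284.5 n 13 umin 577.9
  red u-frac 0.6 1 v -285.2 n 18 umin 577.9
```

View pics/t6c.png

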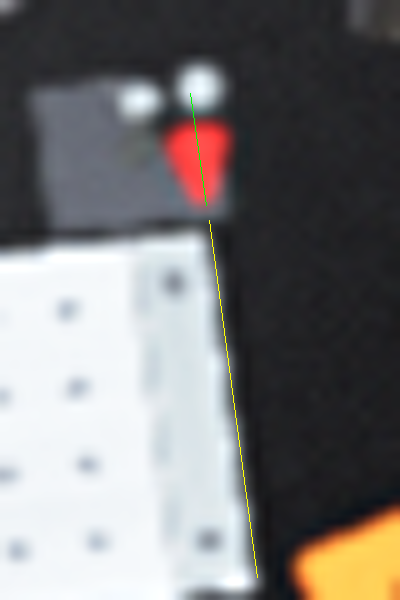

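View pics/s6c.png

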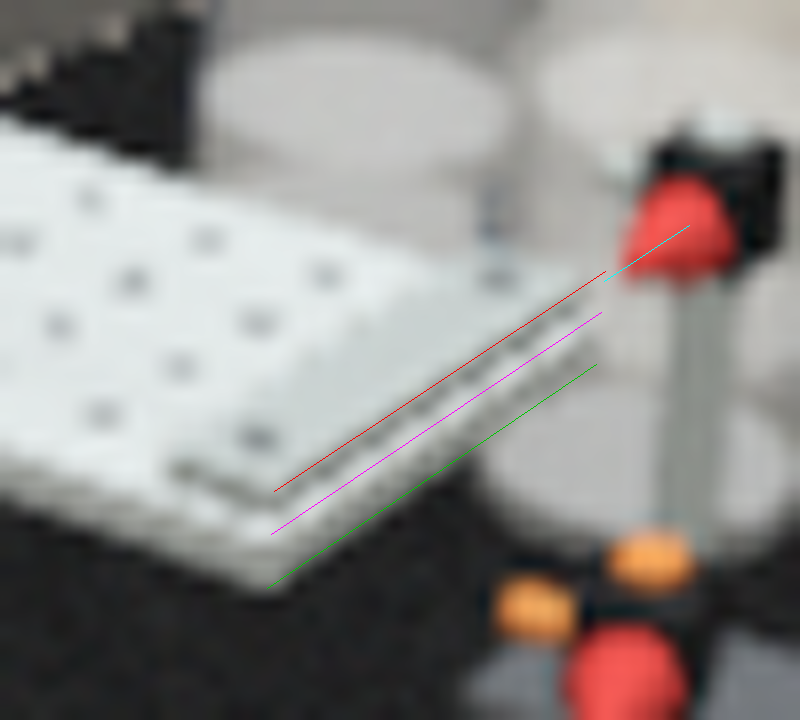

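Both cameras agree that the edge is level with the tip to about 1 mm. Now a short hold and a last check.

```bash
python3 -m handwheel '0 0 0 0 0 0 8;0 0 0 0 0 0 8;0 0 0 0 0 0 8;0 0 0 0 0 0 8;0 0 0 0 0 0 8;0 0 0 0 0 0 8'
python3 - <<'E'
from h import *
o=manip.get_obs();T=o["position"];c=cams.camera("top");im=c["color"];s=cams.camera("scene");cv2.imwrite("pics/scene7.png",s["color"])
print([edge(c,im,T@V-.27,z,.514+np.linspace(-.045,.045,37)).mean()*1000 for z in(.1,.108)]);redpts(c,im,(155,180,395,415),.106)
cv2.imwrite("pics/s7c.png",cv2.resize(s["color"][150:310,200:440],None,fx=3.2,fy=3.2,interpolation=cv2.INTER_CUBIC))
E
```

```text
clock: 8.75
position: [0.5121, 0.0466, 0.1118]
ee_rot: [-0.044, 0.705, 0.044, 0.706]
ft_force: [-0.8, 5.3, 8.2]
grip_width: 0.142
[np.float64(-285.4640426046989), np.float64(-283.8018804425367)]
  red u-frac 0 1 v -284.9 n 40 umin 577.9
  red u-frac 0 0.3 v -285.1 n 9 umin 577.9
  red u-frac 0.3 0.6 v -284.5 n 13 umin 577.9
  red u-frac 0.6 1 v -285.2 n 18 umin 577.9
```

View pics/s7c.png

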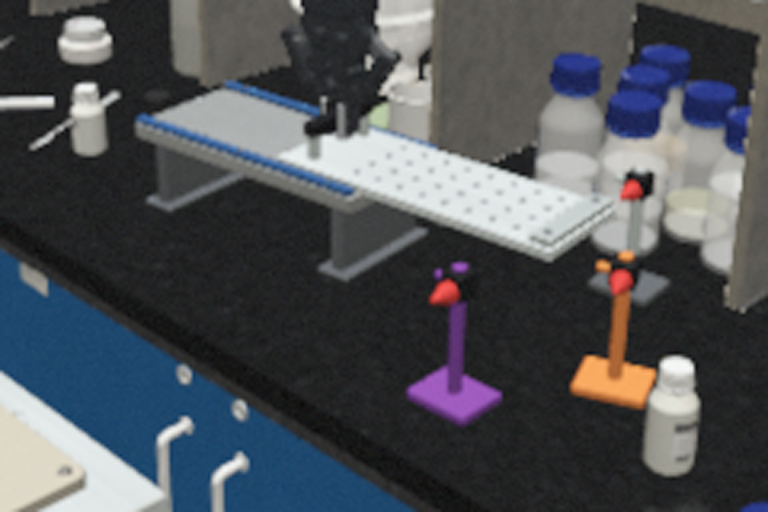

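The plate is flat in the channel with its handle held. The bottles (crop (88,120) and (672,415)) and all three gauges are where they were.

```bash
python3 -c "
from workcell import hand_in
print(hand_in())"
```

```text
the job is handed in; nothing more can be done
None
```

I slid the plate about 170 mm to the right along the channel, and its outer edge is now level with the grey gauge's red pointer tip. I handed it in at about 9 s, with the gripper still holding the handle at 100 N and the plate flat on the riser.

- **Edge at pointer:** in the top camera, the edge along the channel reads -285.5 mm at the plate's top face and the tip reads -285 mm. The scene camera agrees to about 1 mm.
- **Disagreements:** if the top-camera edge is really the raised steel strip, it reads -283.8 mm, about 1 mm short. The scene picture suggests the strip is set back slightly, so I trusted the first reading. The gripper position alone puts the edge about 2 mm further out, at -287.5 mm, which is within calibration and grip error.
- **Plate and grip:** before the last 5 mm, the depth images showed the plate flat to within a few mrad. In the last picture it still lies flat between the rails, and the grip opening was steady. Wrist force stayed below 10 N in every reading.
- **Left alone:** the two bottles, the gauge and its orange and purple look-alikes have not moved in the last picture.

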